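# Drop the monitor's kickstand and hold it upright

## Robot

A 6-joint arm with a two-finger parallel gripper is mounted at the origin on the work surface. World frame = base frame: x ahead of the robot, y to its left, z up, the work surface at z = 0. Lengths are in m, angles in degrees, forces in N, time in s.
With the tool pointing down it reaches from about 0.35 to 0.875 m from the base axis. Payload 4.2 kg.
Tool frame: the origin (TCP) lies at the very end of the fingers, on their centre line; the grasp point (between the pads) lies 19 mm behind it (r.grip_point_offset is the distance from the TCP to the grasp point, in m); z points along the fingers, y is the line along which they close (so a half turn about z gives the same grasp; the last joint's range is limited). The gripper opens to 87 mm and grips with 3 to 60 N. Pads are 19 mm wide; open, the fingers measure 117 mm over their backs; the gripper's body (75 mm by 190 mm) begins 51 mm behind the grasp point.
Start: joints at [-52.334, 22.042, 0.453, 0, -68.411, -14.817], TCP at [0.243, -0.576, 0.223] pointing down, gripper open.
Joint ranges: [-179.83, 179.83], [-69.29, 118.12], [-61.27, 80.66], [-181.25, 117.63], [-171.15, -9.14], [-177.46, 177.46]. Speed limits (degrees/s): [159.86, 159.86, 180, 180, 180, 180].

## Interface

Orientations are given as a 3x3 rotation matrix whose columns are the frame's x, y, z axes.
In Python, from station import r, cams gives the robot as it stands. The module is installed in compiled form; this text tells all that it offers.
- The arm moves only by the shell command python3 -m handwheel 'ROWS'. ROWS is JSON, a list that holds one entry, the list of rows, each a list of 7 numbers: the turn, a rotation vector about the tool's x, y, z in units of 6 degrees (1.0 is 6 degrees), then the shift along the tool's x, y, z in m, then the finger opening in m, from 0 to 0.087. In form: [[[ax, ay, az, x, y, z, jaw], ...]]. A call has 1 to 12 rows; each row shifts and turns the commanded pose from where the row before left it, along the tool's axes as they then stand; what a row does not reach is not made up. A row lasts 1/10 s, in which the tool goes at most 50 mm and 8.59 degrees, less where a joint would pass 70% of its speed; a pose out of reach is approached as far as the arm can. A call with a gripper value outside its range is refused whole. The fingers move at their own pace and stop on an object; the grip force is fixed at half the most. Time passes only in rows, so rows that do not move let the fingers close. It gives the time, the measured TCP pose, the force, the opening and the grip force at its end, in the units of the state.
- r.sense(): the state, without advancing time (a new reading comes with each control period).
- cams.capture(name): name is "scene" or "top" or "wrist"; returns the picture (480x640x3 uint8, red, green, blue); there is no depth.
- cams.get_calibration(name): a dict with "camera_matrix" (3x3 intrinsics, pixels), "rvec" (rotation vector, rad) and "tvec" (3), from world to camera coordinates, as OpenCV has them; the wrist camera has in their place "T_tool_cam" (4x4, takes a point from camera to tool coordinates, whose origin is the TCP and whose axes are the flange's). Camera axes: x right, y down, z forward; pixel columns grow to the right and rows downward; lengths in m; the calibration is good to about 2 mm. A picture is of the moment at which its call begins: read the wrist's pose just before it. get_calibration takes no time and is no camera call.
- r.finish_job(): hands the job in; it is judged then, once.
The state is a dict: "time_s": time; "joints": joint angles; "joint_velocities": joint speeds; "effort": joint torques, N m; "tcp_pos": TCP position; "ee_rot": TCP orientation; "wrist_force": force on the tool from outside, world axes, zero at the start; "moment": the same for the moment, N m; "gripper_width": opening from 0.0 (shut) to 1.0 (fully open); "gripper_force": force on a finger pad.
Only numpy, scipy, OpenCV 4.12 (cv2) and the standard library are available. Lean on these libraries where they do the work, as an engineer would, in place of code of your own. Each camera call takes 0.05 s, during which the arm holds its last target. There are 200 camera calls.

## Task

The microscope's small monitor is tipped forward on its stand with its kickstand folded up. First flip the kickstand back and down past its centre until it snaps fully down, and only then bring the monitor upright and keep holding it there so that it cannot tip, while a colleague tightens the hub: finish while still holding it, upright and still. Leave the bottle, the jar and the slide box where they stand.

Things in the scene. Friction and masses are not known exactly. Their poses are not given: they have to be found in the camera images.
- hub (a point): Middle of the hub, the level hinge on which the monitor tips, 35 mm above the bench over a fixed steel foot plate (150 x 130 x 12 mm). x points forward (the way the monitor tips and its screen faces, roughly away from the robot), y along the hinge to the left seen from behind the screen, z up. Place and yaw differ each time.
- monitor: White monitor in a frame, 0.85 kg or so. Origin on the hub axis; axes tip with it, equal to the hub's when upright. In mm: back panel x -9..9, y -100..100, z 40..185; screen housing in front of it to x 55, y -85..85, z 50..175; above an open slot the aluminium top rail, x -8..8, y -99..99, z 203..227, on posts 14 wide at y -92 and 92. The rail can be gripped across x from above.
- rail (a point): The middle of the top rail of the monitor: 215 mm up the frame from the hub (250 mm above the bench when upright). Axes as monitor.
- lean (a joint): Tip of the monitor about the hub, rad: 0 exactly upright, + tipped forward. Runs from -0.14 (where the kickstand, once down, would stand on the bench) to 0.5 (front stop, the start). It is heavy to the front and the hinge nearly free: let go anywhere, it tips forward to the stop. Upright, about 1 N at the rail holds it.
- kickstand (a joint): Kickstand angle, rad: 0 folded up along the frame (start), growing as it swings back (-x) and down to 2.64, fully down. Pivot parallel to the hub axis at x 0, z 100 mm in the monitor's axes, on the right flank (y -115). A spring presses it to its stop at first; about 1 N at the foot swings it, and from about 1.0 rad on it snaps down by itself.
- foot (a point): Kickstand's foot: grey rubber crossbar, 14 mm in diameter, at the end of the flat steel leg (12 x 8 mm), 135 mm from the pivot. The point is on the bar's axis, 24 mm outboard (-y) of the leg. The bar reaches out to y -160 mm in the monitor's axes, so 40 mm of it stands free beside the leg. z runs along the leg away from the pivot, y as the monitor's.
- bottle: Small white bottle, 56 mm across, 115 mm tall, standing to the left of the monitor; leave alone. Origin at the centre of its underside.
- jar: Large white jar with a red cap, 84 mm across, 130 mm tall, standing to the right; leave alone. Origin at the centre of its underside.
- slidebox: Flat blue slide box, 90 x 140 x 34 mm, lying beyond the monitor; leave alone. Origin at the centre of its underside.

How it is judged (in metres and radians):
On the way, in this order (a step that is already met when the one before it is completed fails the run):
1. the kickstand is flipped past centre and fully down, the monitor still tipped forward (value of joint kickstand above 2.3 rad and value of joint lean above 0.3 rad), for 0.2 s.
2. the monitor is upright and held by the fingers (value of joint kickstand above 2.3 rad and value of joint lean between -0.06 and 0.06 rad and contact force between the fingers and monitor above 0.3 N), for 0.3 s.
At the end, for the whole second after the job is handed in: The kickstand is down (beyond 2.3 of 2.64 rad), the monitor is within 0.06 rad (3.4 degrees) of upright and still (under 0.1 rad/s), and the fingers touch the monitor with more than 0.3 N: it is held by the robot, clear of both stops (all of step 2 and velocity of joint lean between -0.1 and 0.1 rad/s); the arm keeps its last pose, push and grip.
It fails at once if the monitor is raised while the kickstand is not yet down (value of joint lean below 0.25 rad and value of joint kickstand below 2 rad).
It fails at once if the small white bottle is pushed away or tipped over (distance of bottle from where it was at the start of the episode above 0.03 m or angle between bottle's own z axis and vertical above 0.35 rad).
It fails at once if the large white jar is pushed away or tipped over (distance of jar from where it was at the start of the episode above 0.03 m or angle between jar's own z axis and vertical above 0.35 rad).
It fails at once if the slide box is pushed away or tipped over (distance of slidebox from where it was at the start of the episode above 0.03 m or angle between slidebox's own z axis and vertical above 0.35 rad).
It also fails if it takes over 48 s, if anything falls off the work surface, if the arm or the gripper's body presses on something with over 40 N, if the wrist force passes 120 N, or if a joint passes its speed limit or range.

## Working session

There is one attempt and no reset: what is moved stays moved. The work goes in short steps, Python scripts to look and compute and a shell command to move; the robot and the scene stay as the last step left them, time stands still between calls to the robot, and variables do not carry over. Pictures are saved under pics/ and viewed, at most 10 in all, crops included, and the job is handed in when it is done.

```bash
mkdir -p pics; python3 - <<'E'
from station import r,cams
import cv2,numpy as np
s=r.sense();print(s['time_s'],s['tcp_pos'],s['ee_rot'],s['wrist_force'],r.grip_point_offset)
for n in('scene','top'):
    cv2.imwrite(f'pics/{n}0.png',cams.capture(n)[:,:,::-1]);c=cams.get_calibration(n);print(n,c)
print(cams.get_calibration('wrist'))
E
```

```text
0.0 [ 0.24246547 -0.57539091  0.22147398] [[-9.21599596e-01 -3.88140841e-01 -9.34348191e-04]
 [-3.88141952e-01  9.21597535e-01  1.95150746e-03]
 [ 1.03633245e-04  2.16116821e-03 -9.99997659e-01]] [-1.26286648 -1.14441356 -0.39853688] 0.0187
scene {'camera_matrix': array([[446.23168122,   0.        , 319.395807  ],
       [  0.        , 446.23168122, 229.95808581],
       [  0.        ,   0.        ,   1.        ]]), 'rvec': array([ 1.39081061,  2.32029651, -0.77452018]), 'tvec': array([ 0.27902314, -0.31983402,  1.7176126 ])}
top {'camera_matrix': array([[491.46697525,   0.        , 318.91998782],
       [  0.        , 491.46697525, 233.69078857],
       [  0.        ,   0.        ,   1.        ]]), 'rvec': array([ 2.16048572, -2.1468006 ,  0.13602048]), 'tvec': array([0.00435444, 0.63708348, 1.21802034])}
{'camera_matrix': array([[403.44264156,   0.        , 320.14144208],
       [  0.        , 403.44264156, 236.26805971],
       [  0.        ,   0.        ,   1.        ]]), 'T_tool_cam': array([[ 8.48602800e-05, -9.69870185e-01, -2.43622284e-01,
         6.60158065e-02],
       [ 9.99999878e-01, -3.63169653e-05,  4.92906516e-04,
        -7.00100211e-04],
       [-4.86902956e-04, -2.43622296e-01,  9.69870063e-01,
        -1.62079189e-01],
       [ 0.00000000e+00,  0.00000000e+00,  0.00000000e+00,
         1.00000000e+00]])}
```

View pics/scene0.png

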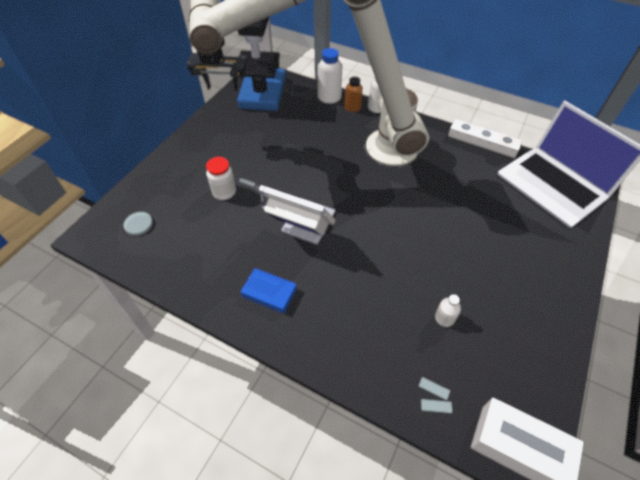

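View pics/top0.png

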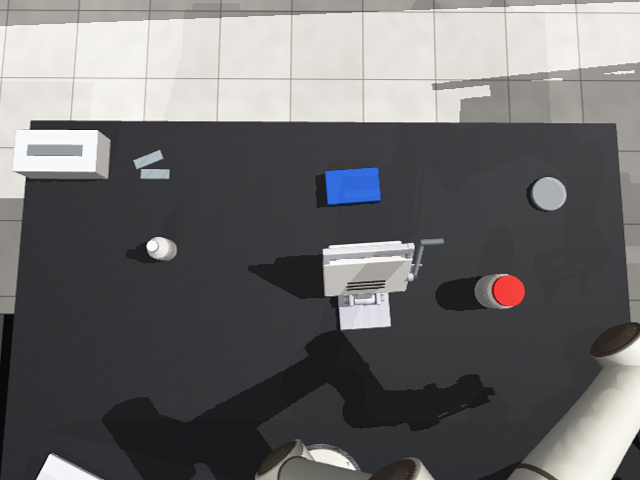

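The top view shows the monitor at about (365,270), tipped away from the robot. The kickstand leg is at (418,258) with its foot bar at (432,241), the jar is at (503,291) and the slide box at (353,186). I'll enlarge it.

```bash
python3 - <<'E'
import cv2
a=cv2.imread('pics/top0.png')[225:335,315:455];cv2.imwrite('pics/crop1.png',cv2.resize(a,None,fx=5.4,fy=5.4,interpolation=cv2.INTER_CUBIC))
E
```

```text
(no output)
```

View pics/crop1.png

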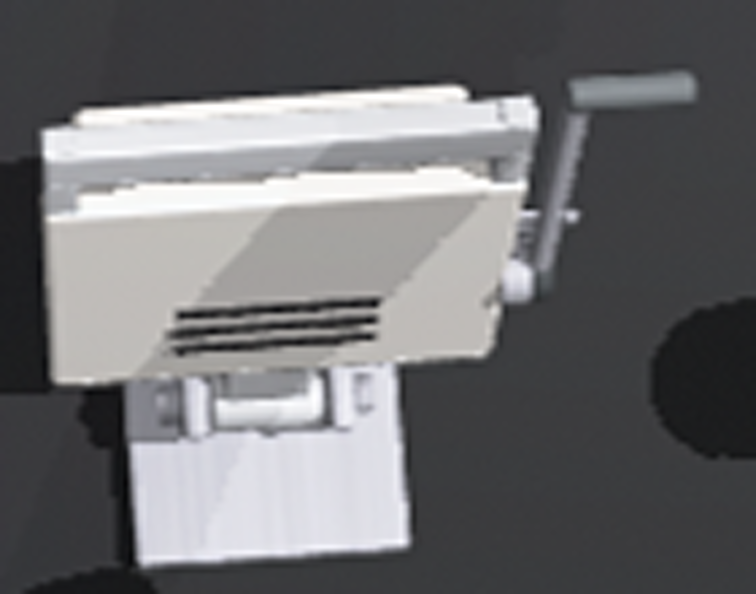

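```bash
cat > h.py <<'E'
import numpy as np,cv2
from scipy.spatial.transform import Rotation as R
from station import r,cams
C=cams.get_calibration('top')
def proj(P,c=C): return cv2.projectPoints(np.array(P,float).reshape(-1,3),c['rvec'],c['tvec'],c['camera_matrix'],None)[0][:,0]
def Rm(yaw,lean): return R.from_euler('ZY',[yaw,lean]).as_matrix()
def world(p,h,lean): return np.array([h[0],h[1],.035])+np.array(p)@Rm(h[2],lean).T
E
python3 - <<'E'
from h import *
from scipy.optimize import least_squares
M=[((0,-160,235),(694,86)),((8,99,227),(43,130)),((-8,99,227),(43,160)),((8,-99,227),(535,98)),((-8,-99,227),(533,130)),((-9,100,40),(52,383)),((-9,-100,40),(490,355)),((-9,100,185),(47,217)),((-9,-100,185),(522,187))]
m=np.array([a for a,b in M])/1e3; px=np.array([b for a,b in M])/5.4+[315-.4,225-.4]
f=lambda h:(proj(world(m,h,.5))-px).ravel()
o=least_squares(f,[.75,-.05,0]);h=o.x;print(h,np.degrees(h[2]));print(o.fun.reshape(-1,2).round(1))
o2=least_squares(lambda q:(proj(world(m,q[:3],q[3]))-px).ravel(),[*h,.5]);print(o2.x)
for n,p in dict(rail=(0,0,.215),foot=(0,-.139,.235),pivot=(0,-.115,.1)).items():print(n,world(p,h,.5).round(3))
# objects on plane z
def ray(u,v,z):
    K=C['camera_matrix'];Rc=cv2.Rodrigues(C['rvec'])[0];d=Rc.T@np.linalg.inv(K)@[u,v,1];o=-Rc.T@C['tvec'];return o+d*(z-o[2])/d[2]
print('jar',ray(509,291,.13),'box',ray(353,186,.034),'bottle',ray(155,246,.115))
E
```

```text
[ 0.47308023 -0.10609103  0.07131632] 4.0861239328798336
[[-0.5  0.5]
 [-0.5 -0.8]
 [-0.1 -0.2]
 [-0.5 -0.8]
 [ 1.1 -0.6]
 [-0.1  1.1]
 [ 0.1  0.9]
 [-0.7  0.2]
 [ 1.3 -0.1]]
[ 0.47603783 -0.10579801  0.07281589  0.48087427]
rail [ 0.576 -0.099  0.224]
foot [ 0.595 -0.237  0.241]
pivot [ 0.529 -0.217  0.123]
jar [ 0.49295651 -0.43792422  0.13      ] box [ 0.76396122 -0.07966726  0.034     ] bottle [0.59518508 0.40207349 0.115     ]
```

```bash
python3 -m handwheel '[[[0,0,-1,0,0,-0.008,0],[0,0,-1,0,0,-0.008,0],[0,0,-1,0,0,-0.008,0],[0,0,-1,0,0,-0.008,0],[0,0,-1,0,0,-0.008,0],[0,0,-1,0,0,-0.008,0],[0,0,-1,0,0,-0.008,0],[0,0,-1,0,0,-0.008,0],[0,0,-1,0,0,-0.008,0],[0,0,-1,0,0,-0.008,0],[0,0,-1,0,0,-0.008,0],[0,0,-0.9,0,0,-0.008,0]]]'
cat >> h.py <<'E'
H=[0.4735,-0.106,0.0715]
def rv(target,Rt=None):
    s=r.sense();Rr=np.array(s['ee_rot']);d=Rr.T@(np.array(target)-s['tcp_pos'])
    print('t',s['time_s'],'tcp',s['tcp_pos'].round(4),'shift',d.round(4),'F',np.round(s['wrist_force'],1),'w',s['gripper_width'])
    if Rt is not None: print('turn units',(np.degrees(R.from_matrix(Rr.T@Rt).as_rotvec())/6).round(3))
def down(yaw): # tool y along -monitor x
    y=-np.array([np.cos(yaw),np.sin(yaw),0]);z=np.array([0,0,-1.]);return np.column_stack([np.cross(y,z),y,z])
E
python3 -c "
from h import *
rv([.640,-.2365,.32],down(H[2]));print(r.sense()['joints'])"
```

```text
time_s: 1.3
tcp_pos: [0.2426, -0.5756, 0.3182]
ee_rot: [[0.078, -0.997, -0.001], [-0.997, -0.078, 0.001], [-0.001, 0.0, -1.0]]
wrist_force: [-0.5, 0.1, -0.1]
gripper_width: 0.034
gripper_force: 0.0
t 1.3 tcp [ 0.2426 -0.5756  0.3182] shift [-0.3071 -0.4226 -0.0016] F [-0.5  0.1 -0.1] w 0.03434670011711216
turn units [0.004 0.013 0.064]
[-5.23332499e+01  1.94574409e+01  1.01034795e+01 -1.97556247e-02
 -8.07242544e+01  5.68165465e+01]
```

```bash
python3 -m handwheel '[[[0,0,0,-0.0256,-0.0352,0,0],[0,0,0,-0.0256,-0.0352,0,0],[0,0,0,-0.0256,-0.0352,0,0],[0,0,0,-0.0256,-0.0352,0,0],[0,0,0,-0.0256,-0.0352,0,0],[0,0,0,-0.0256,-0.0352,0,0],[0,0,0,-0.0256,-0.0352,0,0],[0,0,0,-0.0256,-0.0352,0,0],[0,0,0,-0.0256,-0.0352,0,0],[0,0,0,-0.0256,-0.0352,0,0],[0,0,0,-0.0256,-0.0352,0,0],[0,0,0,-0.0256,-0.0352,0,0]]]'
python3 -c "
from h import *
rv([.640,-.2365,.222],down(H[2]))
cv2.imwrite('pics/w1.png',cams.capture('wrist')[:,:,::-1])"
```

```text
time_s: 2.5
tcp_pos: [0.6422, -0.2368, 0.318]
ee_rot: [[0.074, -0.997, -0.001], [-0.997, -0.074, 0.0], [-0.0, 0.001, -1.0]]
wrist_force: [0.3, -0.7, 0.3]
gripper_width: 0.004
gripper_force: 0.0
t 2.5 tcp [ 0.6422 -0.2368  0.318 ] shift [-0.0004  0.002   0.096 ] F [ 0.3 -0.7  0.3] w 0.004267848766325447
turn units [0.01  0.004 0.027]
```

View pics/w1.png

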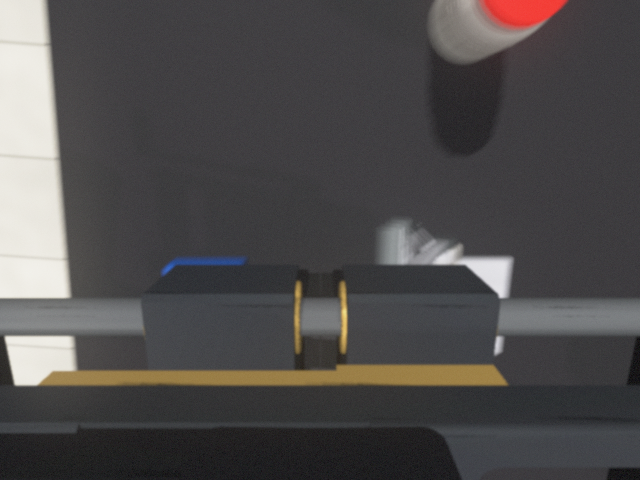

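The wrist view shows the foot bar's outer end at about (393,221), to the right (robot) side of the fingers. I'll check it against the prediction.

```bash
python3 -c "
from h import *
s=r.sense();c=cams.get_calibration('wrist');T=c['T_tool_cam']
for p in [(0,-.160,.235),(0,-.139,.235)]:
  w=world(p,H,.5);t=np.array(s['ee_rot']).T@(w-s['tcp_pos']);q=T[:3,:3].T@(t-T[:3,3]);u=c['camera_matrix']@(q/q[2]);print(w,u)
"
python3 -m handwheel '[[[0,0,0,0,0,0.024,0],[0,0,0,0,0,0.024,0],[0,0,0,0,0,0.024,0],[0,0,0,0,0,0.024,0],[0,0,0,0,0,0,0]]]'
```

```text
[ 0.59730739 -0.25754251  0.2412319 ] [406.53952936 213.61935033   1.        ]
[ 0.59580717 -0.23659616  0.2412319 ] [404.45330156 247.4805304    1.        ]
time_s: 3.05
tcp_pos: [0.6387, -0.2375, 0.2176]
ee_rot: [[0.074, -0.997, -0.009], [-0.997, -0.074, 0.003], [-0.004, 0.009, -1.0]]
wrist_force: [-0.3, -0.2, -0.8]
gripper_width: 0.005
gripper_force: 0.0
```

```bash
python3 -m handwheel '[[[0,0,0,0,0.009,0,0],[0,0,0,0,0.009,0,0],[0,0,0,0,0.009,0,0],[0,0,0,0,0.009,0,0],[0,0,0,0,0.009,0,0],[0,0,0,0,0.009,0,0],[0,0,0,0,0.009,0,0],[0,0,0,0,0.009,0,0],[0,0,0,0,0.009,0,0],[0,0,0,0,0.009,0,0]]]'
python3 -c "
from h import *
cv2.imwrite('pics/t2.png',cv2.resize(cams.capture('top')[195:345,315:515,::-1],None,fx=4,fy=4))"
```

```text
time_s: 4.05
tcp_pos: [0.5503, -0.2449, 0.2222]
ee_rot: [[0.074, -0.997, -0.001], [-0.997, -0.074, 0.0], [-0.0, 0.001, -1.0]]
wrist_force: [1.0, -0.2, 1.2]
gripper_width: 0.006
gripper_force: 0.4
```

View pics/t2.png

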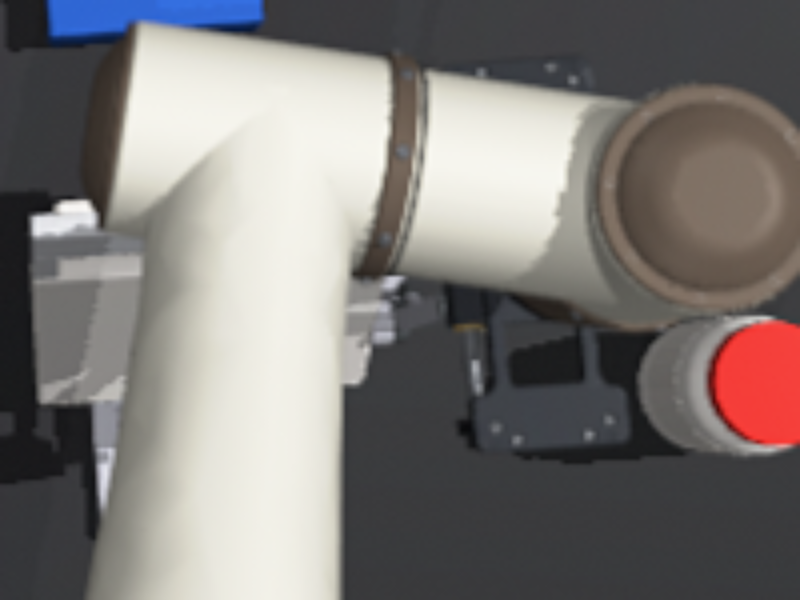

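The top view is mostly blocked by the arm, but the monitor still lies tipped (its rail is at about (60,220)) and the force shows the fingers pushing on the bar. Continuing the sweep.

```bash
python3 -m handwheel '[[[0,0,0,0,0.01,0,0],[0,0,0,0,0.01,0,0],[0,0,0,0,0.01,0,0],[0,0,0,0,0.01,0,0],[0,0,0,0,0.01,0,0],[0,0,0,0,0.01,0,0],[0,0,0,0,0.01,0,0],[0,0,0,0,0.01,0,0],[0,0,0,0,0.01,0,0],[0,0,0,0,0.005,0,0],[0,0,0,0,0,0,0],[0,0,0,0,0,0,0]]]'
python3 -m handwheel '[[[0,0,0,0,0,-0.02,0],[0,0,0,0,0,-0.02,0],[0,0,0,0,0,-0.02,0.02],[0,0,0,0,0,-0.02,0.04],[0,0,0,0,0,-0.02,0.05],[0,0,0,0,0,-0.01,0.05]]]'
python3 -c "
from h import *
a=cams.capture('scene')[130:250,200:360,::-1];b=cams.capture('wrist')[:,:,::-1]
cv2.imwrite('pics/c3.png',np.hstack([cv2.resize(a,(400,300)),cv2.resize(b,(400,300))]))"
```

```text
time_s: 5.3
tcp_pos: [0.4569, -0.2521, 0.2227]
ee_rot: [[0.074, -0.997, 0.0], [-0.997, -0.074, -0.0], [0.0, -0.0, -1.0]]
wrist_force: [0.1, 0.2, -0.1]
gripper_width: 0.008
gripper_force: 0.0
time_s: 5.9
tcp_pos: [0.4577, -0.2522, 0.3344]
ee_rot: [[0.074, -0.997, 0.003], [-0.997, -0.074, -0.001], [0.001, -0.003, -1.0]]
wrist_force: [-0.1, 0.3, -0.3]
gripper_width: 0.28
gripper_force: 0.0
```

View pics/c3.png

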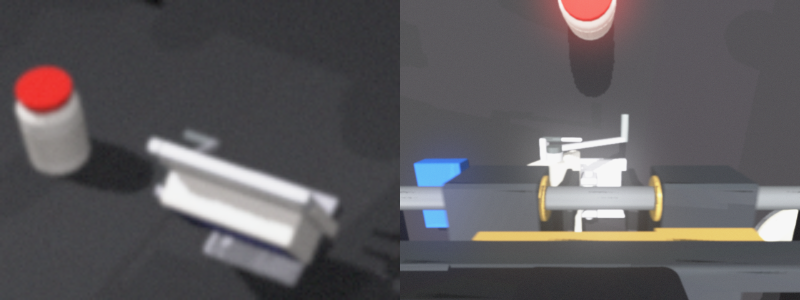

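The monitor is still tipped. In the wrist half the kickstand leg now runs from the pivot (550,150) to the foot (625,128) on the robot's side, so it has snapped down. Next is the rail approach.

```bash
cat >> h.py <<'E'
def tilt(lean): m=Rm(H[2],lean); return np.column_stack([-m[:,1],-m[:,0],-m[:,2]])
def railtcp(z,lean,y=0): return world((0,y,z),H,lean)
E
python3 -m handwheel '[[[-1.19,0,0,0,0,0,0.06],[-1.19,0,0,0,0,0,0.06],[-1.19,0,0,0,0,0,0.06],[-1.19,0,0,0,0,0,0.06],[0,0,0,0,0,0,0.06]]]'
python3 -c "
from h import *
rv(railtcp(.280,.5),tilt(.5))"
```

```text
time_s: 6.5
tcp_pos: [0.4581, -0.2511, 0.327]
ee_rot: [[0.075, -0.87, -0.486], [-0.997, -0.067, -0.034], [-0.004, 0.488, -0.873]]
wrist_force: [-0.3, 0.2, -2.1]
gripper_width: 0.68
gripper_force: 0.0
t 6.5 tcp [ 0.4581 -0.2511  0.327 ] shift [-0.1428 -0.163  -0.0374] F [-0.3  0.2 -2.1] w 0.6800645738323257
turn units [0.088 0.012 0.049]
```

```bash
python3 -m handwheel '[[[0,0,0,-0.0238,-0.0272,-0.0062,0.06],[0,0,0,-0.0238,-0.0272,-0.0062,0.06],[0,0,0,-0.0238,-0.0272,-0.0062,0.06],[0,0,0,-0.0238,-0.0272,-0.0062,0.06],[0,0,0,-0.0238,-0.0272,-0.0062,0.06],[0,0,0,-0.0238,-0.0272,-0.0062,0.06],[0,0,0,0,0,0,0.06]]]'
python3 -c "
from h import *
rv(railtcp(.197,.5),tilt(.5))
s=r.sense();c=cams.get_calibration('wrist');T=c['T_tool_cam']
im=cams.capture('wrist')[:,:,::-1].copy()
for p in [(.008,-.099,.227),(-.008,-.099,.227),(-.008,-.03,.227),(.008,-.03,.227)]:
  w=world(p,H,.5);t=np.array(s['ee_rot']).T@(w-s['tcp_pos']);q=T[:3,:3].T@(t-T[:3,3]);u=(c['camera_matrix']@(q/q[2]))[:2];print(u.round());cv2.circle(im,tuple(int(v) for v in u),4,(0,255,0),1)
cv2.imwrite('pics/w4.png',im)"
```

```text
time_s: 7.2
tcp_pos: [0.6083, -0.0944, 0.2836]
ee_rot: [[0.078, -0.874, -0.479], [-0.997, -0.069, -0.036], [-0.002, 0.48, -0.877]]
wrist_force: [-0.6, -0.5, -0.3]
gripper_width: 0.688
gripper_force: 0.0
t 7.2 tcp [ 0.6083 -0.0944  0.2836] shift [ 0.0019 -0.0005  0.0861] F [-0.6 -0.5 -0.3] w 0.6882368644382442
turn units [ 0.008 -0.012  0.061]
[305.  65.]
[337.  65.]
[335. 201.]
[306. 201.]
```

View pics/w4.png

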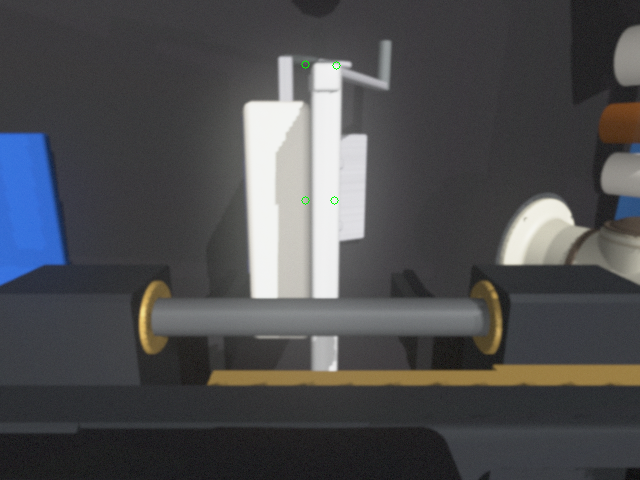

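The rail spans columns 312–340 at row 200, about 6 px (3 mm) towards tool +y of the prediction. I'll correct for that, descend and grip.

```bash
python3 -m handwheel '[[[0,0,0,0,0.003,0.017,0.06],[0,0,0,0,0,0.017,0.06],[0,0,0,0,0,0.017,0.05],[0,0,0,0,0,0.017,0.045],[0,0,0,0,0,0.017,0.04],[0,0,0,0,0,0,0.04],[0,0,0,0,0,0,0.035]]]'
python3 -m handwheel '[[[0,0,0,0,0,0,0],[0,0,0,0,0,0,0],[0,0,0,0,0,0,0],[0,0,0,0,0,0,0],[0,0,0,0,0,0,0],[0,0,0,0,0,0,0]]]'
```

```text
time_s: 7.95
tcp_pos: [0.5634, -0.1017, 0.2149]
ee_rot: [[0.073, -0.876, -0.476], [-0.997, -0.064, -0.036], [0.001, 0.477, -0.879]]
wrist_force: [0.4, 0.1, 0.8]
gripper_width: 0.442
gripper_force: 0.0
time_s: 8.55
tcp_pos: [0.5651, -0.1009, 0.2142]
ee_rot: [[0.074, -0.878, -0.473], [-0.997, -0.065, -0.036], [0.001, 0.475, -0.88]]
wrist_force: [5.1, -0.5, -0.3]
gripper_width: 0.181
gripper_force: 30.0
```

```bash
python3 -m handwheel '[[[0.237,0,0,0,0.005,0,0],[0.237,0,0,0,0.005,0,0],[0.237,0,0,0,0.005,0,0],[0.237,0,0,0,0.005,0,0],[0.237,0,0,0,0.005,0,0],[0.237,0,0,0,0.005,0,0],[0.237,0,0,0,0.005,0,0],[0.237,0,0,0,0.005,0,0],[0,0,0,0,0,0,0],[0,0,0,0,0,0,0]]]'
python3 -c "
from h import *
rv(railtcp(.2,.3),tilt(0));print(r.sense()['moment'])"
```

```text
time_s: 9.55
tcp_pos: [0.5268, -0.1037, 0.2298]
ee_rot: [[0.074, -0.953, -0.295], [-0.997, -0.071, -0.022], [-0.0, 0.296, -0.955]]
wrist_force: [4.3, -2.7, -3.8]
gripper_width: 0.179
gripper_force: 30.2
t 9.55 tcp [ 0.5268 -0.1037  0.2298] shift [-0.0015 -0.0067  0.0018] F [ 4.3 -2.7 -3.8] w 0.17877924047011828
turn units [ 2.867 -0.003  0.023]
[-0.58147789 -2.54073962  0.14990424]
```

```bash
python3 -m handwheel '[[[0.239,0,0,0,0.0051,0,0],[0.239,0,0,0,0.0051,0,0],[0.239,0,0,0,0.0051,0,0],[0.239,0,0,0,0.0051,0,0],[0.239,0,0,0,0.0051,0,0],[0.239,0,0,0,0.0051,0,0],[0.239,0,0,0,0.0051,0,0],[0.239,0,0,0,0.0051,0,0],[0.239,0,0,0,0.0051,0,0],[0.239,0,0,0,0.0051,0,0],[0.239,0,0,0,0.0051,0,0],[0.239,0,0,0,0.0051,0,0]]]'
python3 -m handwheel '[[[0,0,0,0,0,0,0],[0,0,0,0,0,0,0],[0,0,0,0,0,0,0],[0,0,0,0,0,0,0],[0,0,0,0,0,0,0]]]'
python3 -c "
from h import *
rv(railtcp(.2,0),tilt(0));print(r.sense()['moment'])
a=cams.capture('scene')[130:250,200:360,::-1];b=cams.capture('wrist')[:,:,::-1]
cv2.imwrite('pics/c5.png',np.hstack([cv2.resize(a,(400,300)),cv2.resize(b,(400,300))]))"
```

```text
time_s: 10.75
tcp_pos: [0.465, -0.1082, 0.2377]
ee_rot: [[0.073, -0.997, -0.002], [-0.997, -0.073, 0.001], [-0.001, 0.002, -1.0]]
wrist_force: [5.0, -5.9, -13.1]
gripper_width: 0.184
gripper_force: 30.4
time_s: 11.25
tcp_pos: [0.465, -0.1082, 0.2378]
ee_rot: [[0.073, -0.997, -0.004], [-0.997, -0.073, 0.0], [-0.001, 0.004, -1.0]]
wrist_force: [4.9, -5.4, -11.0]
gripper_width: 0.185
gripper_force: 30.3
t 11.25 tcp [ 0.465  -0.1082  0.2378] shift [-0.0016 -0.0087  0.0027] F [  4.9  -5.4 -11. ] w 0.18499516363829901
turn units [0.038 0.006 0.017]
[-1.46923025 -1.82251766 -0.12623459]
```

View pics/c5.png

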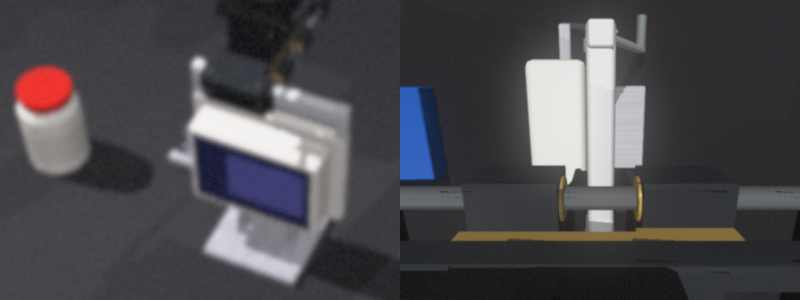

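The monitor looks upright in the fingers, with the kickstand down at (640,30). The TCP sits about 9 mm behind my model, so I'll measure the lean from one sharp wrist view.

```bash
python3 -c "
from h import *
b=cams.capture('wrist')[:,:,::-1]
cv2.imwrite('pics/w6full.png',b)
cv2.imwrite('pics/w6.png',cv2.resize(b[0:300,180:440],None,fx=2,fy=2,interpolation=cv2.INTER_CUBIC))"
```

```text
(no output)
```

View pics/w6.png

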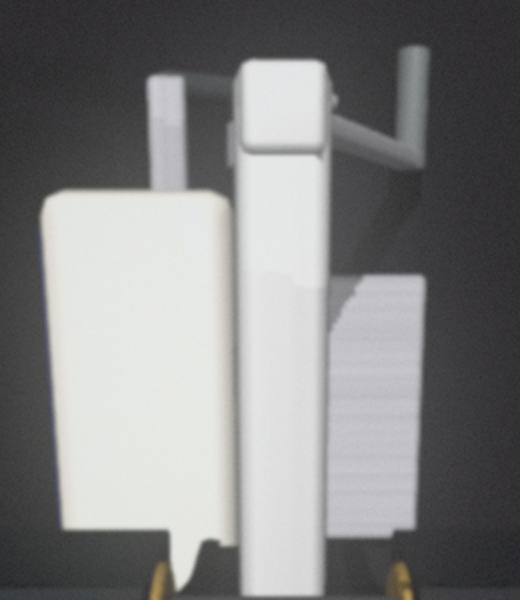

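The wrist view shows the rail's far end at crop columns 242–326 (row 62), the foot bar's end at (414,47), the housing corner at (45,195) and the plate's rear corner at (425,275). I'll fit the lean to these.

```bash
python3 - <<'E'
from h import *
from scipy.optimize import least_squares
s=r.sense();c=cams.get_calibration('wrist');T=c['T_tool_cam'];E=np.array(s['ee_rot']);print(s['tcp_pos'])
def pw(W):
    q=((W-s['tcp_pos'])@E-T[:3,3])@T[:3,:3];u=q@c['camera_matrix'].T;return u[:,:2]/u[:,2:]
k=2.64
M=np.array([(-.135*np.sin(k),-.16,.1+.135*np.cos(k)),(.008,-.099,.227),(-.008,-.099,.227),(.055,-.085,.175)])
px=np.array([(414,47),(242,62),(326,62),(45,195)])/2+[180,0]
f=lambda q:np.r_[(pw(world(M,q[:3],q[3]))-px).ravel()]
for yaw in (.0715,.08):
    o=least_squares(lambda q:f([q[0],q[1],yaw,q[2]]),[.47,-.106,0]);h=o.x;print(h,o.fun.round(1))
    pl=np.array([h[0],h[1],0])+np.array([-.075,-.065,.012])@Rm(yaw,0).T;print('plate pred',pw(pl[None]),'seen',[392.5,137.5])
    for x in (.465,.47,.475):
        o=least_squares(lambda q:f([x,q[0],yaw,q[1]]),[-.106,0]);print(x,o.x,o.fun.round(1))
E
```

```text
[ 0.46495013 -0.10821046  0.237751  ]
[ 0.46814335 -0.10691047 -0.01665092] [ 3.5  1.8 -2.9  0.8  6.3  1.1 -6.5 -3. ]
plate pred [[396.39721842 137.88103416]] seen [392.5, 137.5]
0.465 [-0.10712135 -0.00219972] [ 7.6  1.5 -3.3  0.9  5.9  1.1 -4.6 -2.8]
0.47 [-0.10678927 -0.02519023] [ 1.   1.9 -2.7  0.7  6.5  1.2 -7.6 -3.1]
0.475 [-0.10647544 -0.04820522] [ -5.5   2.3  -2.    0.5   7.    1.3 -10.5  -3.5]
[ 0.46711342 -0.10701898 -0.01566009] [ 3.1  1.  -3.   0.8  6.2  0.7 -6.  -2. ]
plate pred [[396.94494767 137.14398681]] seen [392.5, 137.5]
0.465 [-0.1071767  -0.00594027] [ 5.9  0.8 -3.3  0.9  5.9  0.6 -4.8 -1.8]
0.47 [-0.10680881 -0.02894164] [-0.7  1.3 -2.7  0.7  6.5  0.7 -7.7 -2.2]
0.475 [-0.10645921 -0.0519696 ] [ -7.2   1.7  -1.9   0.5   7.1   0.9 -10.6  -2.5]
```

The lean comes out slightly negative, about -0.02 to -0.03 rad. I'll make a small forward correction.

```bash
python3 -m handwheel '[[[-0.05,0,0,0,-0.0012,0.0003,0],[-0.05,0,0,0,-0.0012,0.0003,0],[-0.05,0,0,0,-0.0012,0.0003,0],[-0.05,0,0,0,-0.0012,0.0003,0],[0,0,0,0,0,0,0],[0,0,0,0,0,0,0],[0,0,0,0,0,0,0],[0,0,0,0,0,0,0],[0,0,0,0,0,0,0],[0,0,0,0,0,0,0]]]'
python3 -c "
from h import *
print(r.sense()['joint_velocities'])
a=cams.capture('wrist')[0:300,180:440,::-1];cv2.imwrite('pics/w7.png',cv2.resize(a,None,fx=2,fy=2,interpolation=cv2.INTER_CUBIC))"
```

```text
time_s: 12.4
tcp_pos: [0.4707, -0.1078, 0.2378]
ee_rot: [[0.074, -0.997, -0.023], [-0.997, -0.074, -0.001], [-0.0, 0.023, -1.0]]
wrist_force: [3.0, -2.9, -7.3]
gripper_width: 0.183
gripper_force: 30.0
[-0.11462736 -0.03473978  0.08080384 -0.0567329  -0.08434238  0.08389538]
```

View pics/w7.png

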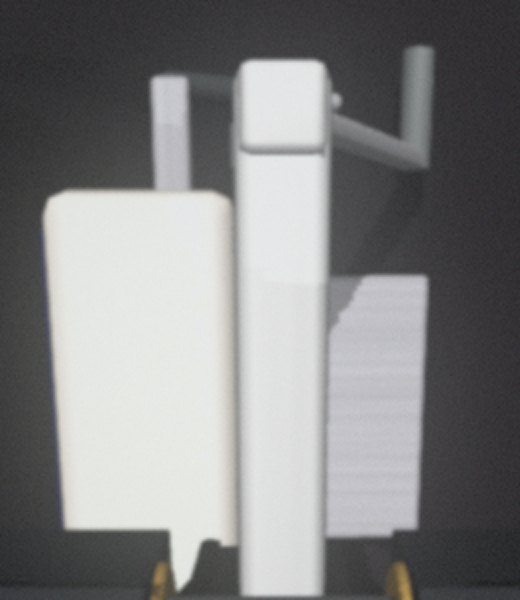

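The rail is still gripped and the kickstand is still down, with its foot at (418,47). The monitor has come forward about 0.028 rad, so it is essentially upright. Handing in.

```bash
python3 -c "
from station import r
print(r.finish_job())"
```

```text
the job is handed in; nothing more can be done
None
```

I flipped the kickstand fully down with the monitor still tipped forward, then brought the monitor upright and handed in with the gripper still holding its top rail, at about 0 ± 0.02 rad lean by my estimate; no verdict came back.

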